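# Refit the closer lever of a collet fixture and let the collet off

## Robot

A 6-joint arm with a two-finger parallel gripper is mounted at the origin on the work surface. World frame = base frame: x ahead of the robot, y to its left, z up, the work surface at z = 0. Lengths are in m, angles in rad, forces in N, time in s.
With the tool pointing down it reaches from about 0.3 to 0.775 m from the base axis. Payload 14.6 kg.
Tool frame: the origin (TCP) lies midway between the tips of the shut fingers; the grasp point (between the pads) lies 19 mm behind it; z points along the fingers, y is the line along which they close (so a half turn about z gives the same grasp; the last joint's range is limited). The gripper opens to 94 mm and grips with 3 to 60 N. Pads are 16 mm wide; open, the fingers measure 119 mm over their backs; the gripper's body (75 mm by 177 mm) begins 78 mm behind the grasp point.
Start: joints at [1.119, 0.3, 1.521, -0, 1.321, -0.067], TCP at [0.206, 0.51, 0.205] pointing down, gripper open.
Joint ranges: [-3.03, 3.03], [-0.79, 2.21], [0.23, 2.52], [-1.04, 4.18], [0, 3.07], [-2.55, 2.55]. Speed limits (rad/s): [2.22, 2.22, 2.57, 3.14, 3.14, 3.14].

## Interface

Orientations are given as [roll, pitch, yaw] about the fixed x, y, z axes, in that order (R = Rz(yaw) Ry(pitch) Rx(roll)).
In Python, from station import ctrl gives the robot as it stands. The module is installed in compiled form; this text tells all that it offers.
- The arm moves only by the tool servo_tool, never from a script. Its argument "plan" is a list of rows, each a list of 7 numbers: the opening in per cent of the stroke, from 0 (shut) to 100 (fully open), then the shift along the tool's x, y, z in m, then the turn, a rotation vector about the tool's x, y, z in rad. A call has exactly 8 rows; each row shifts and turns the commanded pose from where the row before left it, along the tool's axes as they then stand; what a row does not reach is not made up. A row lasts 1/8 s, in which the tool goes at most 62.5 mm and 10.7 degrees, less where a joint would pass 70% of its speed; a pose out of reach is approached as far as the arm can. A call with a gripper value outside its range is refused whole. The fingers move at their own pace and stop on an object; "force" is the grip in N (left out, the last holds). Time passes only in rows, so rows that do not move let the fingers close, or fill a call up. It gives the time, the measured TCP pose, the force, the opening and the grip force at its end, in the units of the state.
- ctrl.get_obs(): the state, without advancing time (a new reading comes with each control period).
- ctrl.camera(name): name is "scene" or "side" or "wrist"; returns a dict with "pixels" (400x640x3 uint8, red, green, blue), "z_map" (400x640 float32, m along the optical axis (not along the pixel's ray), 0 where there is no reading), "mtx" (3x3 intrinsics, pixels), "pose" (4x4, takes a point from camera to world coordinates). Camera axes: x right, y up, looking along -z (the intrinsics and any distortion apply to the point x, -y, -z); pixel columns grow to the right and rows downward; lengths in m; the calibration is good to about 2 mm. A picture is of the moment at which its call begins.
- ctrl.hand_in(): hands the job in; it is judged then, once.
The state is a dict: "time_s": time; "qpos": joint angles; "joint_vel": joint speeds; "tau": joint torques, N m; "ee_pos": TCP position; "eef_rot": TCP orientation; "force": force on the tool from outside, world axes, zero at the start; "moment": the same for the moment, N m; "grip_width": finger opening in m; "grip_force": force on a finger pad.
Only numpy, scipy, OpenCV 4.12 (cv2) and the standard library are available. Lean on these libraries where they do the work, as an engineer would, in place of code of your own. Each camera call takes 0.05 s, during which the arm holds its last target. There are 200 camera calls.

## Task

Put the longer ball lever, the one with the six-slot hole, back on the splined closer shaft of the collet fixture: turn it until the splines match, with its black ball towards the front of the fixture, and push it fully home without forcing it. Only then slide the safety catch aside and press in the lock button beneath it, so that the shaft is let off and the lever eases round. Leave the clear mouthpiece in the collet alone, and let go of everything.

Things in the scene. Friction and masses are not known exactly. Their poses are not given: they have to be found in the camera images.
- lever: Closer lever, loose, flat on the bench: ball lever, dark hub, 0.22-0.42 kg. Hub 42 mm across (12-sided to the touch), 24 mm thick, with a six-slot hole right through: 20 mm between teeth, 29 mm across slots, slots 6 mm wide, one along the arm. Origin: hub's centre on the hole's axis, half-way up (12 mm over the bench). x along the long arm to the black ball, z the hole's axis. Same either way up.
- lever_ball (a point): Centre of the black ball, 23 mm across, at the end of the lever's long arm (bar 11 mm thick), 110 mm from the hub's centre along the lever's +x. Opposite, 42 mm from the hub's centre, is a steel counterweight ball of 23 mm. The lever's centre of mass is within 3 mm of the hub's centre, so it sits level when set on the shaft. To spare the splines, do not push the ball with more than about 15 N.
- spare_lever: A similar but smaller ball lever that does not fit, loose on the bench: hub 34 mm across, 20 mm thick, square hole, balls 19 mm, black ball 80 mm from the hub's centre. Origin and axes as for the lever.
- fixture: Collet fixture, bolted down: grey cast block, foot 212 mm (x) by 262 mm (y), 190 by 240 mm above, flat top 60 mm over the bench. Origin under its middle at bench height; its front is its own -x side, facing the robot within 0.3 rad. On top: the closer shaft (towards -y), the lock with its catch (towards +y), and behind, at (60, 0) mm, the collet nut, 72 mm across at its foot and 26 mm tall.
- shaft_seat (a point): Centre of the top face of the steel collar (34 mm across, 8 mm tall) at the foot of the upright closer shaft, 68 mm over the bench; axes of the fixture. Fully home, the lever's hub rests on the collar, its centre 12 mm above this point. The lock holds it against a light push (5 N at the ball). Let off, it turns 0.35 rad by its spring, carrying a ball at the front towards the fixture's -y.
- shaft_end (a point): Centre of the shaft's end, 23 mm above shaft_seat. From the collar up: six splines 26.4 mm across, 4 mm wide, 14 mm tall; then a plain round end 18 mm across up to 19 mm, tapering to 11 mm. The splines' angle is not given (repeats every 60 degrees). A lever set over the round end rides on the splines, hub's centre 26 mm over the seat, turning freely; matched (within 5 degrees) it sinks 14 mm.
- closer (a joint): Turn of the closer shaft, rad: 0 locked, 0.35 let off (at its stop).
- catch (a joint): Travel of the safety catch, m: about 0 when it covers the lock button, 0.040 fully aside, towards the fixture's +y. It needs about 2 N and stays where it is left.
- catch_rib (a point): Middle of the top edge of the upright rib on the catch, to push against: 34 mm long (fixture x), 6 mm thick (y), 12 mm tall, on a flat steel plate 44 mm (x) by 36 mm (y), 3 mm thick, top 80.5 mm over the bench; the rib stands 10 mm to the +y side of the plate's middle. The plate runs on a guide behind the button (+x), whose face is 20 mm from the button's centre and top 79 mm high.
- lock_button (a joint): Travel of the lock button, m: 0 out, 0.007 fully in. It needs about 4 N and stays in; the shaft is let off at about 0.004.
- button_top (a point): Centre of the top of the lock button: black, upright, 20 mm across, top 76 mm over the bench when out, 10 mm above the plate round it, hidden 1.5 mm under the catch at the start. With the catch fully aside, the nearest edge of its plate is 22 mm from the button's centre.
- mouthpiece: Clear mouthpiece standing in the collet nut: 28 mm across, 82 mm long, its top 168 mm over the bench. Origin at the middle of its foot.
Mind the look-alikes: they are no part of the job. What is shaped like the lever but blue or orange is not meant.

How it is judged:
By the outcome, as a careful person would: the job done as asked, in the order asked, and still so for the second after the job is handed in, with the robot touching nothing.
It also fails if it takes over 58 s, if anything falls off the work surface, if the arm or the gripper's body presses on something with over 40 N, if the wrist force passes 120 N, or if a joint passes its speed limit or range.

## Working session

There is one attempt and no reset: what is moved stays moved. The work goes in short steps, Python scripts to look and compute and a tool call to move; the robot and the scene stay as the last step left them, time stands still between calls to the robot, and variables do not carry over. Pictures are saved under pics/ and viewed, at most 10 in all, crops included, and the job is handed in when it is done.

Besides the shell and the picture viewer there is one more tool, called after "Request:" in YAML: its name, and indented under it one key for each argument. servo_tool: Moves the arm, as the interface text tells. Its arguments: {"type":"object","properties":{"plan":{"type":"array","items":{"type":"array","items":{"type":"number"}}},"force":{"type":"number"}},"required":["plan"]}

```bash
mkdir -p pics
cat > h.py <<'E'
import numpy as np, cv2
from station import ctrl
from scipy.spatial.transform import Rotation as R
def look(n,f=None,crop=None,s=1):
    c=ctrl.camera(n); np.savez('last_'+n+'.npz',**c)
    if f:
        im=c['pixels'][:,:,::-1]
        if crop: x0,y0,x1,y1=crop; im=im[y0:y1,x0:x1]
        cv2.imwrite('pics/'+f,cv2.resize(im,None,fx=s,fy=s,interpolation=cv2.INTER_CUBIC))
    return c
def ld(n): return dict(np.load('last_'+n+'.npz'))
def P(c,u,v,z=None):
    "world point at pixel by depth map, or on plane of height z"
    K=c['mtx'];T=c['pose']
    r=np.array([(u-K[0,2])/K[0,0],-(v-K[1,2])/K[1,1],-1])
    if z is None:
        d=np.median([x for x in c['z_map'][int(v)-1:int(v)+2,int(u)-1:int(u)+2].ravel() if x>0] or [0]); return T[:3,:3]@(r*d)+T[:3,3]
    w=T[:3,:3]@r; return T[:3,3]+w*(z-T[2,3])/w[2]
def px(c,p):
    K=c['mtx'];T=c['pose'];q=T[:3,:3].T@(np.array(p)-T[:3,3]); return K[0,0]*q[0]/-q[2]+K[0,2],K[1,1]*q[1]/q[2]+K[1,2]
def tool(p):
    "shift in tool axes to bring TCP to world p"
    o=ctrl.get_obs(); return tcpR().T@(np.array(p)-o['ee_pos'])
def tcpR(): return R.from_euler('xyz',ctrl.get_obs()['eef_rot']).as_matrix()
E
python3 - <<'E'
from h import *
for n in('scene','side','wrist'):
    c=look(n,n+'0.png'); print(n,c['pose'].round(3).tolist(),c['mtx'].round(1).tolist())
print(ctrl.get_obs())
E
```

```text
scene [[-0.859, -0.324, 0.397, 0.927], [0.512, -0.528, 0.677, 1.011], [-0.01, 0.785, 0.62, 0.855], [0.0, 0.0, 0.0, 1.0]] [[417.6, 0.0, 317.5], [0.0, 417.6, 194.0], [0.0, 0.0, 1.0]]
side [[-0.994, 0.06, -0.093, 0.339], [-0.111, -0.481, 0.87, 1.178], [0.007, 0.875, 0.484, 0.655], [0.0, 0.0, 0.0, 1.0]] [[433.1, 0.0, 326.0], [0.0, 433.1, 198.4], [0.0, 0.0, 1.0]]
wrist [[0.374, -0.903, -0.213, 0.145], [0.927, 0.364, 0.088, 0.535], [-0.002, -0.231, 0.973, 0.383], [0.0, 0.0, 0.0, 1.0]] [[349.0, 0.0, 315.1], [0.0, 349.0, 194.5], [0.0, 0.0, 1.0]]
{'time_s': 0.15, 'qpos': array([ 1.11937490e+00,  3.00328026e-01,  1.52142409e+00,  8.91242583e-06,
        1.32073700e+00, -6.66426210e-02]), 'joint_vel': array([ 0.00049913, -0.00141367, -0.00295687,  0.00011272, -0.0010924 ,
        0.0004153 ]), 'tau': array([ 1.28254349e-03, -5.31963801e+01, -3.52817202e+01,  7.08962604e-02,
        2.37279228e-02, -5.03856097e-05]), 'ee_pos': array([0.20637756, 0.50959122, 0.20503124]), 'eef_rot': array([-3.14069876e+00, -6.83120644e-05,  2.75681161e+00]), 'force': array([-0.53578214, -0.40442588, -0.17112005]), 'moment': array([ 0.01232526,  0.01904788, -0.0279816 ]), 'grip_force': 0.0, 'grip_width': 0.09372821642862843}
```

View pics/scene0.png

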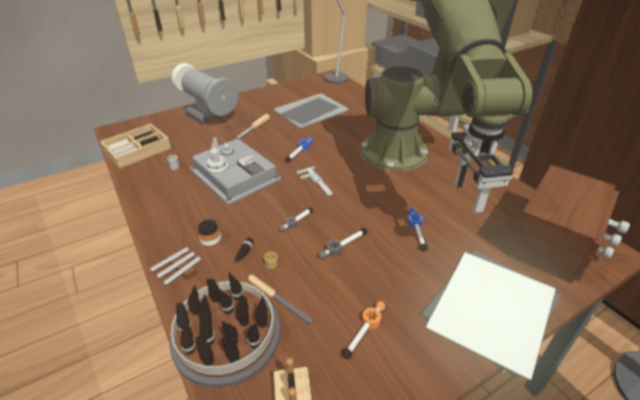

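View pics/side0.png

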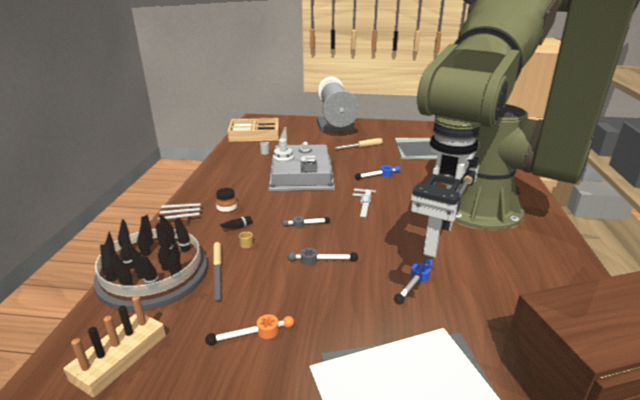

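Scene: long grey lever hub at about (333,247), black ball at (363,232); spare hub at about (292,219); fixture around (235,165). Next, enlarged crops and depth.

Run:
```python
from h import *
c=ld('scene');s=ld('side')
a=cv2.resize(c['pixels'][125:265,180:380,::-1],None,fx=4,fy=4,interpolation=cv2.INTER_CUBIC)
cv2.imwrite('pics/a.png',a)
for n,cc,pts in(('sc',c,[(333,247),(363,232),(322,254),(292,219),(310,212)]),('si',s,[(309,257),(354,257),(293,257),(291,222),(327,220)])):
    for p in pts: print(n,p,P(cc,*p).round(3),P(cc,*p,z=.012).round(3))
```

```text
sc (333, 247) [0.469 0.313 0.006] [0.473 0.318 0.012]
sc (363, 232) [0.37  0.318 0.019] [0.365 0.312 0.012]
sc (322, 254) [0.518 0.334 0.022] [0.513 0.325 0.012]
sc (292, 219) [0.519 0.161 0.019] [0.515 0.154 0.012]
sc (310, 212) [0.452 0.153 0.011] [0.453 0.154 0.012]
si (309, 257) [0.469 0.342 0.025] [0.471 0.325 0.012]
si (354, 257) [0.361 0.32  0.019] [0.361 0.311 0.012]
si (293, 257) [0.509 0.337 0.017] [0.51  0.329 0.012]
si (291, 222) [0.544 0.174 0.014] [0.545 0.171 0.012]
si (327, 220) [0.446 0.153 0.015] [0.446 0.148 0.012]
```

View pics/a.png

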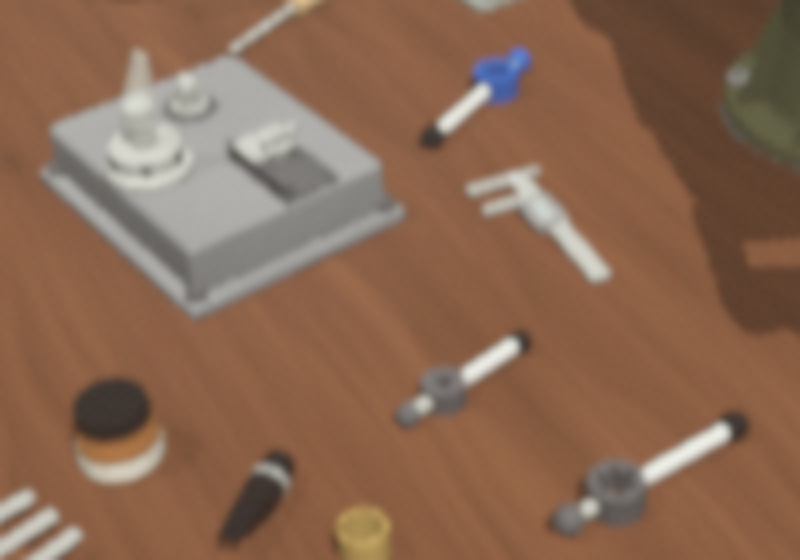

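Run:
```python
from h import *
c=ld('scene')
f=lambda x,y,z:P(c,180+x/4-.4,125+y/4-.4,z)
q=[f(50,130,.06),f(232,55,.06),f(380,165,.06),f(192,255,.06)]
for p in q: print(p.round(3))
print([np.linalg.norm(q[i]-q[i-1]).round(3) for i in range(4)], sum(q)/4)
print('shaft',f(188,80,.091),f(188,105,.068)); print('rib',f(275,135,.0925),'nut',f(150,160,.07))
print(tool([.6,.05,.3]))
# fit fixture yaw
m=sum(q)/4; e=(q[1]+q[2]-q[0]-q[3])/2; print('front dir',e, np.arctan2(-e[1],-e[0]))
```

```text
[ 0.683 -0.264  0.06 ]
[ 0.5  -0.3   0.06]
[ 0.462 -0.065  0.06 ]
[ 0.643 -0.03   0.06 ]
[np.float64(0.238), np.float64(0.187), np.float64(0.237), np.float64(0.184)] [ 0.57211042 -0.16488906  0.06      ]
shaft [ 0.56519655 -0.22909208  0.091     ] [ 0.56959468 -0.22683586  0.068     ]
rib [ 0.53601666 -0.10641062  0.0925    ] nut [ 0.62894732 -0.15938335  0.07      ]
[-0.53734495 -0.27832239 -0.09475672]
front dir [-0.18241053 -0.03494889  0.        ] 0.18930065739672158
```

```bash
cat >> h.py <<'E'
def plan(p,yaw,n,g=100):
    "rows of straight move + turn to world p, tool yaw"
    o=ctrl.get_obs(); y0=o['eef_rot'][2]; dy=(yaw-y0)
    M=tcpR(); d=(np.array(p)-o['ee_pos'])/n
    print('dist',np.linalg.norm(d*n),'turn/row',-dy/n,'d/row',np.linalg.norm(d))
    for i in range(n):
        print([g]+(R.from_matrix(M)*R.from_rotvec([0,0,-dy/n*i])).inv().apply(d).round(4).tolist()+[0,0,round(-dy/n,3)])
E
python3 - <<'E'
from h import *
plan([.567,-.228,.19],.175,14)
E
```

```text
dist 0.8211670272280674 turn/row 0.18441511512025532 d/row 0.058654787659147674
[100, -0.0437, -0.0392, 0.0011, 0, 0, np.float64(0.184)]
[100, -0.0501, -0.0305, 0.0011, 0, 0, np.float64(0.184)]
[100, -0.0548, -0.0208, 0.0011, 0, 0, np.float64(0.184)]
[100, -0.0577, -0.0104, 0.0011, 0, 0, np.float64(0.184)]
[100, -0.0586, 0.0004, 0.0011, 0, 0, np.float64(0.184)]
[100, -0.0576, 0.0111, 0.0011, 0, 0, np.float64(0.184)]
[100, -0.0546, 0.0215, 0.0011, 0, 0, np.float64(0.184)]
[100, -0.0497, 0.0311, 0.0011, 0, 0, np.float64(0.184)]
[100, -0.0431, 0.0397, 0.0011, 0, 0, np.float64(0.184)]
[100, -0.0351, 0.047, 0.0011, 0, 0, np.float64(0.184)]
[100, -0.0259, 0.0526, 0.0011, 0, 0, np.float64(0.184)]
[100, -0.0158, 0.0565, 0.0011, 0, 0, np.float64(0.184)]
[100, -0.0052, 0.0584, 0.0011, 0, 0, np.float64(0.184)]
[100, 0.0056, 0.0584, 0.0011, 0, 0, np.float64(0.184)]
```

Request:
servo_tool:
  plan:
    - [100,-0.044,-0.039,0,0,0,0.184]
    - [100,-0.05,-0.03,0,0,0,0.184]
    - [100,-0.055,-0.021,0,0,0,0.184]
    - [100,-0.058,-0.01,0,0,0,0.184]
    - [100,-0.059,0,0,0,0,0.184]
    - [100,-0.058,0.011,0,0,0,0.184]
    - [100,-0.055,0.021,0,0,0,0.184]
    - [100,-0.05,0.031,0,0,0,0.184]

```text
time_s: 1.15
ee_pos: [0.4138, 0.0852, 0.2056]
eef_rot: [3.141, -0.0, 1.279]
force: [1.6, 0.2, -1.3]
grip_width: 0.0938
grip_force: 0.0
```

Request:
servo_tool:
  plan:
    - [100,-0.043,0.04,0.003,0,0,0.184]
    - [100,-0.035,0.047,0.003,0,0,0.184]
    - [100,-0.026,0.053,0.003,0,0,0.184]
    - [100,-0.016,0.056,0.003,0,0,0.184]
    - [100,-0.005,0.058,0.003,0,0,0.184]
    - [100,0.006,0.058,0,0,0,0.184]
    - [100,0,0,0,0,0,0]
    - [100,0,0,0,0,0,0]

```text
time_s: 2.15
ee_pos: [0.5694, -0.2268, 0.19]
eef_rot: [-3.141, 0.001, 0.182]
force: [0.5, 0.1, -0.3]
grip_width: 0.0941
grip_force: 0.0
```

Run:
```python
from h import *
c=look('wrist','w1.png'); o=ctrl.get_obs();print(o['ee_pos'],o['eef_rot'],o['qpos'])
print('pred shaft px',px(c,[.567,-.228,.091]))
```

```text
[ 0.56948752 -0.22633586  0.19044113] [-3.14128176e+00  2.61096059e-04  1.82645350e-01] [-4.38100136e-01  4.52271406e-01  1.34812758e+00  1.03741191e-04
  1.34158688e+00  9.50027291e-01]
pred shaft px (np.float64(316.22997941314776), np.float64(198.05843899580964))
```

View pics/w1.png

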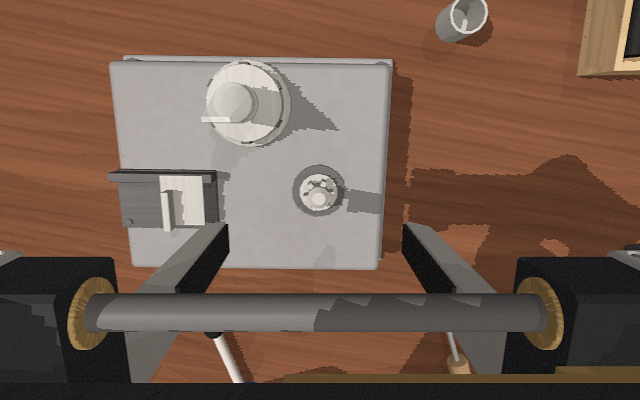

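Wrist view: the closer shaft is at about (320,195), collar round it, catch plate at (188,200) with the rib at (167,210), nut at (247,103), and fixture-frame edges parallel to the image.

Run:
```python
from h import *
c=ld('wrist'); im=c['pixels'][:,:,::-1]
a=cv2.resize(im[158:222,285:355],None,fx=8,fy=8,interpolation=cv2.INTER_CUBIC)
b=cv2.resize(im[160:240,105:225],None,fx=4,fy=4,interpolation=cv2.INTER_CUBIC)[:,:240*2]
W=np.zeros((600,800,3),np.uint8); W[:512,:560]=a; 
cv2.imwrite('pics/w1a.png',W[:512,:560])
f=lambda u,v,z:P(c,u,v,z).round(4)
q=[f(111,62,.06),f(392,61,.06),f(379,269,.06),f(134,266,.06)];print(q)
print('centre',sum(q)/4,[np.linalg.norm(q[i]-q[i-1]) for i in range(4)],'yaws',[np.arctan2(*(q[i]-q[j])[[1,0]]) for i,j in((0,3),(1,2),(0,1),(3,2))])
print('rib',f(167,209,.0925),P(c,167,209),'plate',P(c,190,200))
print('shaft end',f(319,199,.091),P(c,319,199),'seat',f(318,191,.068))
```

```text
[array([ 0.643 , -0.0402,  0.06  ]), array([ 0.6864, -0.2699,  0.06  ]), array([ 0.5016, -0.3014,  0.06  ]), array([ 0.4619, -0.0707,  0.06  ])]
centre [ 0.573225 -0.17055   0.06    ] [np.float64(0.1836503743530081), np.float64(0.23376409048440264), np.float64(0.18746543681436317), np.float64(0.23409096522505948)] yaws [np.float64(0.16684950828731207), np.float64(0.16883190201112094), np.float64(1.7575370335502145), np.float64(1.7412121793215665)]
rib [ 0.5359 -0.1093  0.0925] [ 0.53555886 -0.10886868  0.09143266] plate [ 0.54274812 -0.12284605  0.07921637]
shaft end [ 0.5666 -0.2304  0.091 ] [ 0.56642798 -0.23042318  0.09017171] seat [ 0.5679 -0.2295  0.068 ]
```

View pics/w1a.png

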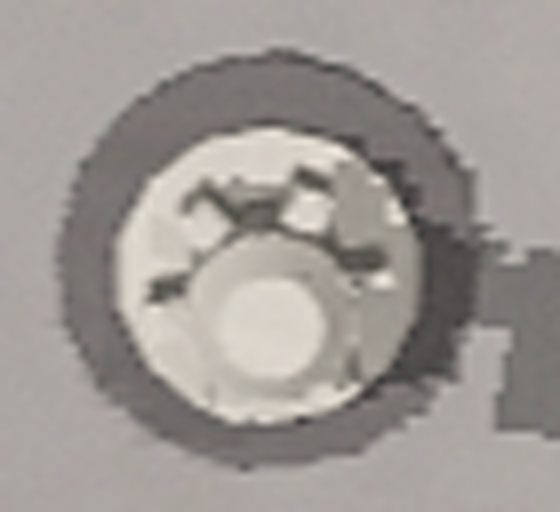

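Run:
```python
from h import *
c=ld('wrist'); f=lambda x,y,z:P(c,285+(x+.5)/8-.5,158+(y+.5)/8-.5,z)
e=f(271,326,.091); s=f(268,275,.068); ax=(e+s)/2; print(e,s,ax)
for q in((205,225),(308,208)): 
  v=f(*q,.082)-ax; print(np.hypot(*v[:2]),np.degrees(np.arctan2(v[1],v[0])))
plan([.47,.322,.19],.1,10)
```

```text
[ 0.56711893 -0.22981579  0.091     ] [ 0.56712103 -0.22968869  0.068     ] [ 0.56711998 -0.22975224  0.0795    ]
0.010981418098399108 48.68895054479094
0.011185353358744245 -10.385611514005266
dist 0.5572882386541617 turn/row 0.00826453503207337 d/row 0.055728823865416166
[100, 0.0002, -0.0557, 0.0001, 0, 0, np.float64(0.008)]
[100, -0.0003, -0.0557, 0.0001, 0, 0, np.float64(0.008)]
[100, -0.0007, -0.0557, 0.0001, 0, 0, np.float64(0.008)]
[100, -0.0012, -0.0557, 0.0001, 0, 0, np.float64(0.008)]
[100, -0.0017, -0.0557, 0.0001, 0, 0, np.float64(0.008)]
[100, -0.0021, -0.0557, 0.0001, 0, 0, np.float64(0.008)]
[100, -0.0026, -0.0557, 0.0001, 0, 0, np.float64(0.008)]
[100, -0.003, -0.0556, 0.0001, 0, 0, np.float64(0.008)]
[100, -0.0035, -0.0556, 0.0001, 0, 0, np.float64(0.008)]
[100, -0.004, -0.0556, 0.0001, 0, 0, np.float64(0.008)]
```

Request:
servo_tool:
  plan:
    - [100,0,-0.055,0,0,0,0.008]
    - [100,0,-0.056,0,0,0,0.008]
    - [100,-0.001,-0.056,0,0,0,0.008]
    - [100,-0.001,-0.056,0,0,0,0.008]
    - [100,-0.002,-0.056,0,0,0,0.008]
    - [100,-0.002,-0.056,0,0,0,0.008]
    - [100,-0.003,-0.056,0,0,0,0.008]
    - [100,-0.003,-0.056,0,0,0,0.008]

```text
time_s: 3.2
ee_pos: [0.4883, 0.2153, 0.1912]
eef_rot: [-3.141, -0.001, 0.119]
force: [-0.3, 0.9, -0.2]
grip_width: 0.094
grip_force: 0.0
```

Request:
servo_tool:
  plan:
    - [100,-0.003,-0.056,0,0,0,0.008]
    - [100,-0.004,-0.055,0,0,0,0.008]
    - [100,0,0,0.03,0,0,0]
    - [100,0,0,0.03,0,0,0]
    - [100,0,0,0,0,0,0]
    - [100,0,0,0,0,0,0]
    - [100,0,0,0,0,0,0]
    - [100,0,0,0,0,0,0]

```text
time_s: 4.2
ee_pos: [0.4707, 0.3224, 0.1313]
eef_rot: [-3.141, -0.001, 0.101]
force: [-0.4, -0.1, 0.5]
grip_width: 0.0943
grip_force: 0.0
```

Run:
```python
from h import *
c=look('wrist','w2.png'); o=ctrl.get_obs();print(o['ee_pos'],o['eef_rot'],o['qpos'])
print(px(c,[.47,.322,.024]))
```

```text
[0.47057435 0.32237217 0.13107004] [-3.14122383e+00 -7.94340067e-04  1.00723631e-01] [ 5.36420897e-01  4.13890590e-01  1.54668941e+00 -9.51720034e-07
  1.18013686e+00  2.00649381e+00]
(np.float64(315.6863420495125), np.float64(193.67290641290984))
```

View pics/w2.png

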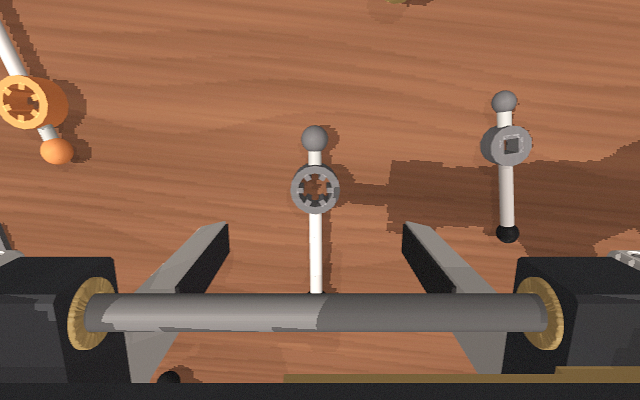

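Wrist view: the six-slot lever is centred between the fingers, hub top at (315,189), steel ball at (314,139), bar to (316,290); the square-hole spare is at (507,145).

Run:
```python
from h import *
c=ld('wrist')
h=P(c,315.5,189.5,.024);w=P(c,314.3,138.5,.012);b=P(c,316.5,285,.012)
print(h,w,b,np.linalg.norm(h-w),np.arctan2(*(w-b)[[1,0]]))
print(tool([h[0],h[1],.004]))
```

```text
[0.47355748 0.32252307 0.024     ] [0.51466421 0.32775406 0.012     ] [0.38013808 0.31197051 0.012     ] 0.04314078481175533 0.11679307225035288
[0.00288224 0.00019669 0.1270723 ]
```

Request:
servo_tool:
  plan:
    - [100,0.003,0,0.03,0,0,-0.016]
    - [100,0,0,0.04,0,0,0]
    - [100,0,0,0.03,0,0,0]
    - [100,0,0,0.018,0,0,0]
    - [100,0,0,0.009,0,0,0]
    - [100,0,0,0,0,0,0]
    - [40,0,0,0,0,0,0]
    - [20,0,0,0,0,0,0]
  force: 25

```text
time_s: 5.25
ee_pos: [0.4737, 0.3229, 0.0042]
eef_rot: [-3.141, -0.001, 0.117]
force: [-0.1, -0.5, -0.7]
grip_width: 0.0774
grip_force: 0.0
```

Request:
servo_tool:
  plan:
    - [20,0,0,0,0,0,0]
    - [20,0,0,0,0,0,0]
    - [20,0,0,0,0,0,0]
    - [20,0,0,0,0,0,0]
    - [20,0,0,-0.02,0,0,0]
    - [20,0,0,-0.05,0,0,0]
    - [20,0,0,-0.05,0,0,0]
    - [20,0,0,-0.03,0,0,0]

```text
time_s: 6.25
ee_pos: [0.4737, 0.3228, 0.1557]
eef_rot: [-3.141, -0.002, 0.117]
force: [0.4, 0.4, -2.9]
grip_width: 0.0418
grip_force: 25.0
```

Run:
```python
from h import *
o=ctrl.get_obs();print(o)
plan([.567,-.2298,.155],-.189,10,20)
```

```text
{'time_s': 6.25, 'qpos': array([ 5.34279937e-01,  3.93587998e-01,  1.51425600e+00, -1.52071609e-05,
        1.23180893e+00,  1.98828869e+00]), 'joint_vel': array([-0.00116264, -0.22923837, -0.21639027, -0.00083855,  0.47537387,
        0.00050545]), 'tau': array([ 7.36326375e-02, -5.89431453e+01, -3.49000418e+01, -1.39821347e-02,
       -7.17514437e-01,  2.56857775e-04]), 'ee_pos': array([0.47365085, 0.32277229, 0.15574269]), 'eef_rot': array([-3.14081927e+00, -1.77894228e-03,  1.16791930e-01]), 'force': array([ 0.38552528,  0.38761947, -2.90088544]), 'moment': array([ 0.0132762 ,  0.14964556, -0.00916946]), 'grip_force': 24.999388140568044, 'grip_width': 0.04180756067153764}
dist 0.5604023082816149 turn/row 0.03057919295387083 d/row 0.05604023082816148
[20, 0.0028, 0.056, 0.0, 0, 0, np.float64(0.031)]
[20, 0.0045, 0.0559, 0.0, 0, 0, np.float64(0.031)]
[20, 0.0062, 0.0557, 0.0, 0, 0, np.float64(0.031)]
[20, 0.0079, 0.0555, 0.0, 0, 0, np.float64(0.031)]
[20, 0.0096, 0.0552, 0.0, 0, 0, np.float64(0.031)]
[20, 0.0113, 0.0549, 0.0, 0, 0, np.float64(0.031)]
[20, 0.013, 0.0545, 0.0, 0, 0, np.float64(0.031)]
[20, 0.0147, 0.0541, 0.0, 0, 0, np.float64(0.031)]
[20, 0.0163, 0.0536, 0.0, 0, 0, np.float64(0.031)]
[20, 0.0179, 0.0531, 0.0, 0, 0, np.float64(0.031)]
```

Request:
servo_tool:
  plan:
    - [20,0.003,0.054,-0.025,0,0,0.031]
    - [20,0.005,0.054,-0.02,0,0,0.031]
    - [20,0.006,0.056,0,0,0,0.031]
    - [20,0.008,0.056,0,0,0,0.031]
    - [20,0.01,0.055,0,0,0,0.031]
    - [20,0.011,0.055,0,0,0,0.031]
    - [20,0.013,0.055,0,0,0,0.031]
    - [20,0.015,0.054,0,0,0,0.031]

```text
time_s: 7.25
ee_pos: [0.5477, -0.1187, 0.1982]
eef_rot: [-3.141, 0.001, -0.132]
force: [1.2, 0.9, -2.6]
grip_width: 0.042
grip_force: 25.0
```

Request:
servo_tool:
  plan:
    - [20,0.016,0.054,0,0,0,0.031]
    - [20,0.018,0.053,0,0,0,0.031]
    - [20,0,0,0.03,0,0,0]
    - [20,0,0,0.04,0,0,0]
    - [20,0,0,0,0,0,0]
    - [20,0,0,0,0,0,0]
    - [20,0,0,0,0,0,0]
    - [20,0,0,0,0,0,0]

```text
time_s: 8.25
ee_pos: [0.5662, -0.2278, 0.1296]
eef_rot: [3.141, -0.002, -0.193]
force: [-0.9, 0.3, -3.5]
grip_width: 0.0419
grip_force: 25.0
```

Run:
```python
from h import *
c=look('wrist','w3.png',(220,130,420,280),4); o=ctrl.get_obs();print(o)
print('to shaft',tool([.567,-.2298,.1]))
```

```text
{'time_s': 8.3, 'qpos': array([-4.42466674e-01,  4.99684538e-01,  1.42534184e+00, -2.20904084e-05,
        1.21530257e+00,  1.32141337e+00]), 'joint_vel': array([-0.00092923,  0.00666101,  0.00471129, -0.00101324, -0.00431187,
        0.00047221]), 'tau': array([ 1.50623568e-02, -6.47513294e+01, -3.51660383e+01,  3.13438650e-02,
       -5.83639776e-02,  9.52033247e-05]), 'ee_pos': array([ 0.56613508, -0.22773929,  0.12931563]), 'eef_rot': array([ 3.14126069e+00, -1.21949820e-03, -1.93075838e-01]), 'force': array([ 1.23164155, -0.55032809, -2.26572035]), 'moment': array([-0.0423898 ,  0.15917792,  0.02840117]), 'grip_force': 24.99951225996483, 'grip_width': 0.04194542205226517}
to shaft [0.0012085  0.00184672 0.02931774]
```

View pics/w3.png

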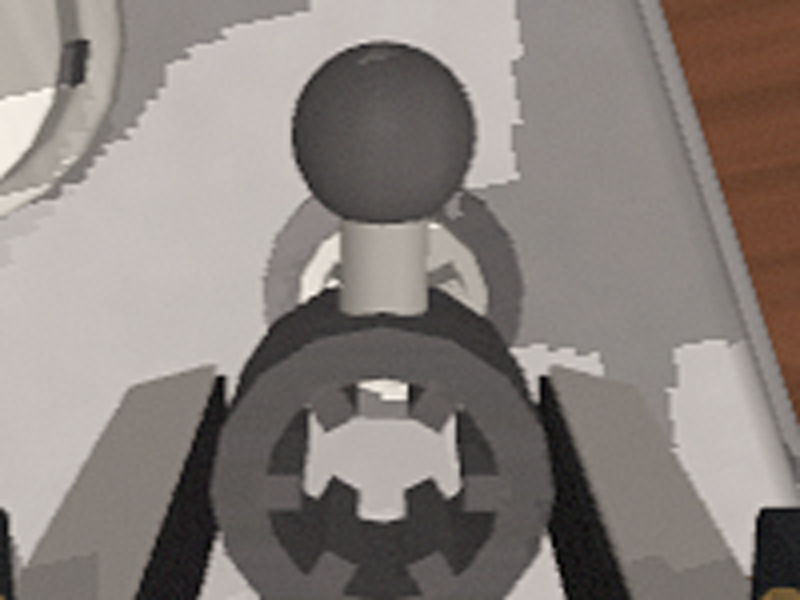

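The lever is held straight: hub top at about (383,475) in the crop, steel ball at (384,132), the shaft's collar beyond. Check the hub's offset from the TCP.

Run:
```python
from h import *
c=ld('wrist'); o=ctrl.get_obs(); z=o['ee_pos'][2]-.004
for n,u,v,zz in(('hub',383,478,.024),('ball',384,132,.012)):
    p=P(c,220+u/4-.4,130+v/4-.4,z+zz); print(n,p,tool(p))
# collar outline visible: dark ring & collar predicted
for a in((.567,-.2298,.068),(.567-.0,-.2298,.091)): print(4*(np.array(px(c,a))-[220,130]+.4))
r=[4*(np.array(px(c,[.567+.017*np.cos(t),-.2298+.017*np.sin(t),.068]))-[220,130]+.4) for t in np.radians([-60,-30,0,30,60,90])]; print(np.round(r))
```

```text
hub [ 0.56768624 -0.2281007   0.14931563] [ 1.61607347e-03  6.36935959e-05 -1.99980240e-02]
ball [ 0.60738571 -0.23594456  0.13731563] [ 0.04206827  0.00014033 -0.00794866]
[392.28333005 304.94044461]
[393.45979726 342.1706296 ]
[[465. 244.]
 [424. 216.]
 [374. 213.]
 [329. 234.]
 [302. 275.]
 [299. 322.]]
```

Request:
servo_tool:
  plan:
    - [20,0.001,0.002,0.01,0,0,0]
    - [20,0,0,0.012,0,0,-0.004]
    - [20,0,0,0.006,0,0,0]
    - [20,0,0,0.004,0,0,0]
    - [20,0,0,0.003,0,0,0]
    - [20,0,0,0.002,0,0,0]
    - [20,0,0,0.002,0,0,0]
    - [20,0,0,0,0,0,0]
  force: 12

```text
time_s: 9.3
ee_pos: [0.5664, -0.2298, 0.0894]
eef_rot: [-3.142, 0.0, -0.189]
force: [0.6, -1.0, -2.9]
grip_width: 0.0418
grip_force: 12.0
```

Request:
servo_tool:
  plan:
    - [20,0.0005,0,0.001,0,0,0]
    - [20,0,0,0.001,0,0,0]
    - [20,0,0,0.001,0,0,0]
    - [20,0,0,0.001,0,0,0]
    - [20,0,0,0.001,0,0,0]
    - [20,0,0,0.001,0,0,0]
    - [20,0,0,0.001,0,0,0]
    - [20,0,0,0,0,0,0]

```text
time_s: 10.3
ee_pos: [0.5669, -0.2299, 0.0824]
eef_rot: [-3.142, 0.0, -0.189]
force: [-0.5, 0.5, -3.6]
grip_width: 0.0421
grip_force: 12.0
```

Request:
servo_tool:
  plan:
    - [20,0,0,0.001,0,0,0]
    - [20,0,0,0.001,0,0,0]
    - [20,0,0,0.001,0,0,0]
    - [20,0,0,0.001,0,0,0]
    - [20,0,0,0.001,0,0,0]
    - [20,0,0,0,0,0,0]
    - [20,0,0,0,0,0,0]
    - [20,0,0,0,0,0,0]

```text
time_s: 11.3
ee_pos: [0.567, -0.2299, 0.0775]
eef_rot: [3.142, -0.0, -0.189]
force: [-0.5, -0.4, -3.2]
grip_width: 0.0418
grip_force: 12.0
```

Request:
servo_tool:
  plan:
    - [65,0,0,0,0,0,0]
    - [65,0,0,0,0,0,0]
    - [65,0,0,0,0,0,0]
    - [65,0,0,-0.01,0,0,0]
    - [65,0,0,-0.03,0,0,0]
    - [65,0,0,-0.04,0,0,0]
    - [65,0,0,0,0,0,0]
    - [65,0,0,0,0,0,0]

```text
time_s: 12.3
ee_pos: [0.5668, -0.2299, 0.1573]
eef_rot: [-3.142, 0.0, -0.189]
force: [0.4, 0.3, -0.7]
grip_width: 0.0611
grip_force: 0.0
```

Run:
```python
from h import *
c=look('wrist','w4.png'); o=ctrl.get_obs();print(o['ee_pos'],o['eef_rot'],o['force'])
for z in(.092,.098,.106): print(z,px(c,[.567,-.2298,z]))
```

```text
[ 0.56656905 -0.22978591  0.15669406] [-3.14127688e+00  1.25555310e-03 -1.89234592e-01] [ 0.89758497 -0.5642844  -0.79739777]
0.092 (np.float64(314.97244900265054), np.float64(205.555019405216))
0.098 (np.float64(314.9747965720768), np.float64(207.79152235462192))
0.106 (np.float64(314.97810536321055), np.float64(210.94377039753957))
```

View pics/w4.png

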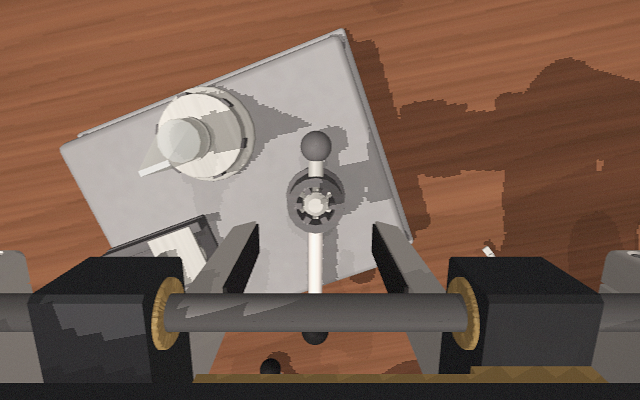

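The lever is on the shaft with the splines showing in the slots: hub at (315,206), steel ball at (316,146), black ball at (315,335). Measure the hub's height.

Run:
```python
from h import *
c=ld('wrist'); K=c['mtx'];T=c['pose']
v,u=np.mgrid[160:245,270:360]; d=c['z_map'][v,u]
p=np.stack([(u-K[0,2])/K[0,0]*d,-(v-K[1,2])/K[1,1]*d,-d],-1)@T[:3,:3].T+T[:3,3]
r=np.hypot(p[...,0]-.567,p[...,1]+.2298)
for n,a,b in(('rim',.0155,.0195),('end',0,.005)):
    m=(r>a)&(r<b)&(d>0); print(n,np.percentile(p[m][:,2],[5,25,50,75,95]).round(4))
fx=[.573,-.1705];m=(r>.024)&(r<.028); print('top',np.median(p[m][:,2]))
```

```text
rim [0.0898 0.0904 0.0909 0.0913 0.092 ]
end [0.0889 0.0895 0.09   0.0904 0.0911]
top 0.059189092951280775
```

Run:
```python
from h import *
plan([.539,-.130,.135],.17,4,0)
```

```text
dist 0.10577292996777757 turn/row -0.08980864800263635 d/row 0.026443232491944392
[0, -0.0115, -0.0232, 0.0054, 0, 0, np.float64(-0.09)]
[0, -0.0093, -0.0241, 0.0054, 0, 0, np.float64(-0.09)]
[0, -0.0071, -0.0249, 0.0054, 0, 0, np.float64(-0.09)]
[0, -0.0049, -0.0254, 0.0054, 0, 0, np.float64(-0.09)]
```

Request:
servo_tool:
  plan:
    - [0,-0.0115,-0.023,0.005,0,0,-0.09]
    - [0,-0.009,-0.024,0.005,0,0,-0.09]
    - [0,-0.007,-0.025,0.005,0,0,-0.09]
    - [0,-0.005,-0.025,0.005,0,0,-0.09]
    - [0,0,0,0,0,0,0]
    - [0,0,0,0,0,0,0]
    - [0,0,0,0,0,0,0]
    - [0,0,0,0,0,0,0]

```text
time_s: 13.35
ee_pos: [0.5397, -0.1314, 0.1374]
eef_rot: [-3.142, 0.0, 0.17]
force: [0.9, -0.1, 0.0]
grip_width: 0.0003
grip_force: 0.0
```

Run:
```python
from h import *
c=look('wrist','w5.png',(180,120,380,270),4); o=ctrl.get_obs();print(o['ee_pos'],o['eef_rot'],o['force'],o['grip_width'])
p=[.5358,-.109,.0925]; print(4*(np.array(px(c,p))-[180,120]))
```

```text
[ 0.53967783 -0.13127304  0.13741713] [3.14155605e+00 5.63632696e-06 1.69881874e-01] [ 0.9003745  -0.45517631 -0.00228822] 0.0004097348733513491
[404.7252659  376.23757757]
```

View pics/w5.png

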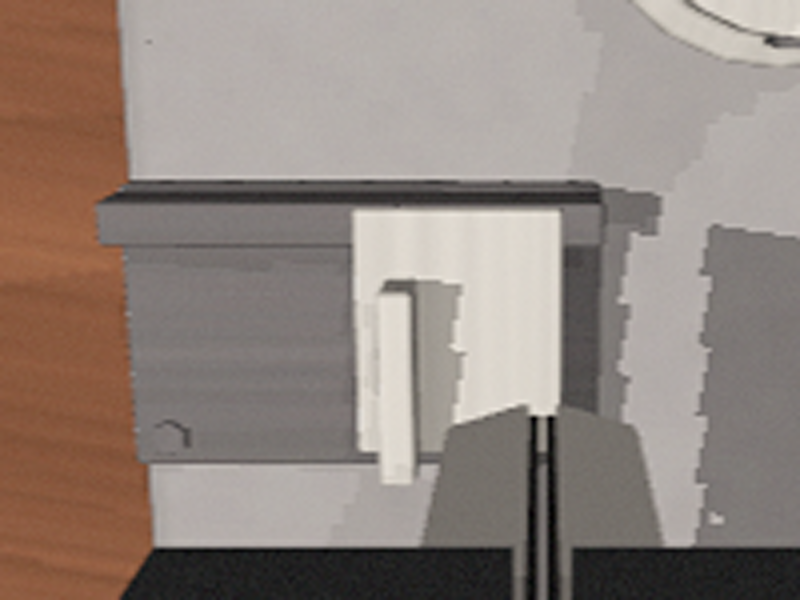

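Catch seen close: rib top edge from (396,291) to (397,485) in the crop, plate spanning columns 352–560 and rows 210–450, closed fingertips at column 541 on its -y side.

Run:
```python
from h import *
c=ld('wrist'); f=lambda x,y,z:P(c,180+x/4-.4,120+y/4-.4,z)
rib=(f(396,292,.0925)+f(397,485,.0925))/2
pl=(f(353,210,.0805)+f(560,210,.0805))/2
pl2=(f(357,450,.0805))
print('rib',rib,tool(rib)); print('plate back mid',pl,tool(pl)); print('front-left',pl2,tool(pl2), 'plate left/right',tool(f(353,300,.0805)),tool(f(560,300,.0805)))
```

```text
rib [ 0.53340977 -0.10770214  0.0925    ] [-0.00219254 -0.02429295  0.04491625]
plate back mid [ 0.56300743 -0.11243508  0.0805    ] [ 0.02617894 -0.01462463  0.05691645]
front-left [ 0.51735574 -0.10175958  0.0805    ] [-0.01701072 -0.03286459  0.05691602] plate left/right [ 0.01038613 -0.03274475  0.05691587] [0.01042366 0.00308268 0.05691718]
```

Request:
servo_tool:
  plan:
    - [0,-0.003,0,0.02,0,0,0]
    - [0,0,0,0.02,0,0,0]
    - [0,0,0,0.009,0,0,0]
    - [0,0,0,0.003,0,0,0]
    - [0,0,0,0,0,0,0]
    - [0,0,-0.006,0,0,0,0]
    - [0,0,-0.006,0,0,0,0]
    - [0,0,-0.006,0,0,0,0]

```text
time_s: 14.4
ee_pos: [0.5337, -0.1133, 0.0858]
eef_rot: [3.141, -0.001, 0.171]
force: [1.1, -2.2, 1.2]
grip_width: 0.0006
grip_force: 1.1
```

Request:
servo_tool:
  plan:
    - [0,0,-0.006,0,0,0,0]
    - [0,0,-0.006,0,0,0,0]
    - [0,0,-0.006,0,0,0,0]
    - [0,0,-0.005,0,0,0,0]
    - [0,0,-0.004,0,0,0,0]
    - [0,0,-0.002,0,0,0,0]
    - [0,0,0,0,0,0,0]
    - [0,0,0,0,0,0,0]

```text
time_s: 15.4
ee_pos: [0.5286, -0.085, 0.0854]
eef_rot: [-3.141, 0.0, 0.171]
force: [0.9, -0.7, 3.4]
grip_width: 0.0006
grip_force: 1.4
```

Request:
servo_tool:
  plan:
    - [0,0,-0.001,0,0,0,0]
    - [0,0,-0.001,0,0,0,0]
    - [0,0,0,0,0,0,0]
    - [0,0,0,0,0,0,0]
    - [0,0,0,0,0,0,0]
    - [0,0,0,0,0,0,0]
    - [0,0,0,0,0,0,0]
    - [0,0,0,0,0,0,0]

```text
time_s: 16.4
ee_pos: [0.5283, -0.083, 0.0854]
eef_rot: [-3.142, 0.0, 0.171]
force: [0.8, -1.1, 2.7]
grip_width: 0.0004
grip_force: 1.4
```

Request:
servo_tool:
  plan:
    - [0,0,0,0,0,0,0]
    - [0,0,0,0,0,0,0]
    - [0,0,0,0,0,0,0]
    - [0,0,0,0,0,0,0]
    - [0,0,0,0,0,0,0]
    - [0,0,-0.001,0,0,0,0]
    - [0,0,-0.001,0,0,0,0]
    - [0,0,0,0,0,0,0]

```text
time_s: 17.4
ee_pos: [0.5281, -0.0816, 0.0855]
eef_rot: [3.14, -0.0, 0.171]
force: [1.0, -6.3, 1.1]
grip_width: 0.0005
grip_force: 2.8
```

Request:
servo_tool:
  plan:
    - [0,0,0.003,0,0,0,0]
    - [0,0,0,-0.02,0,0,0]
    - [0,0,0.025,-0.03,0,0,0]
    - [0,-0.01,0.03,-0.01,0,0,0]
    - [0,0,0,0,0,0,0]
    - [0,0,0,0,0,0,0]
    - [0,0,0,0,0,0,0]
    - [0,0,0,0,0,0,0]

```text
time_s: 18.4
ee_pos: [0.528, -0.1393, 0.1451]
eef_rot: [-3.141, 0.001, 0.172]
force: [-0.0, 0.4, -0.0]
grip_width: 0.0003
grip_force: 0.0
```

Run:
```python
from h import *
c=look('wrist','w6.png',(180,120,380,270),4); o=ctrl.get_obs();print(o['ee_pos'],o['eef_rot'],o['force'],o['grip_width'])
p=[.5351,-.1176,.076]; print(4*(np.array(px(c,p))-[180,120]))
```

```text
[ 0.52799559 -0.13943385  0.14521179] [-3.14128533e+00  4.03460440e-04  1.71415031e-01] [-1.03163905 -0.27845979  0.59437226] 0.0003684539004515793
[430.08086674 280.87395313]
```

View pics/w6.png

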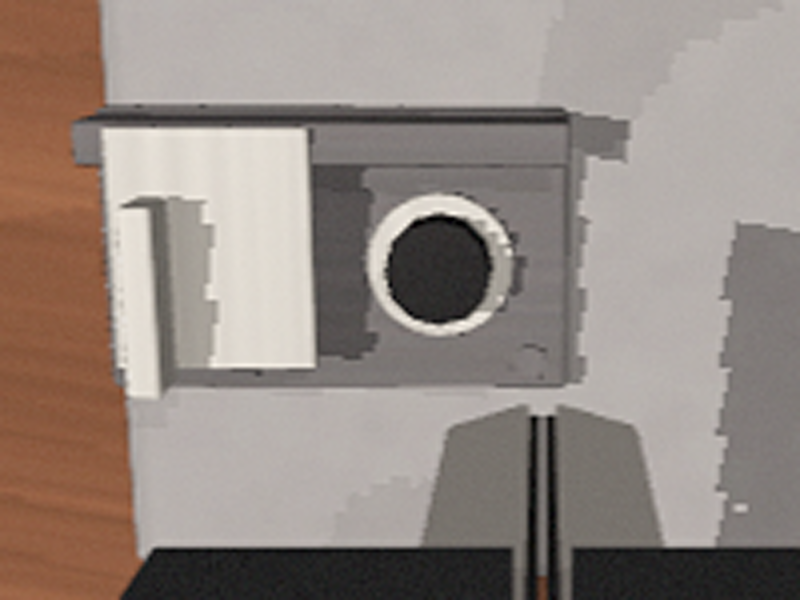

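The catch is fully aside (plate's right edge at column 312), and the black button is in the open at (438,269) in the crop.

Run:
```python
from h import *
c=ld('wrist'); f=lambda x,y,z:P(c,180+x/4-.4,120+y/4-.4,z)
b=f(438,269,.076); print(b,P(c,180+438/4,120+269/4),tool(b)); print('plate edge',tool(f(313,269,.0805)))
```

```text
[ 0.53776983 -0.11834228  0.076     ] [ 0.53729464 -0.11863653  0.07497801] [ 0.01325665 -0.01909394  0.06921232]
plate edge [ 0.0141941  -0.04098435  0.06471867]
```

Request:
servo_tool:
  plan:
    - [0,0.013,-0.019,0.02,0,0,0]
    - [0,0,0,0.025,0,0,0]
    - [0,0,0,0.014,0,0,0]
    - [0,0,0,0.005,0,0,0]
    - [0,0,0,0.003,0,0,0]
    - [0,0,0,0.002,0,0,0]
    - [0,0,0,0.002,0,0,0]
    - [0,0,0,0,0,0,0]

```text
time_s: 19.45
ee_pos: [0.5378, -0.1192, 0.0748]
eef_rot: [3.141, -0.001, 0.171]
force: [0.2, -0.9, 1.6]
grip_width: 0.0007
grip_force: 1.2
```

Request:
servo_tool:
  plan:
    - [0,0,0,0.001,0,0,0]
    - [0,0,0,0.001,0,0,0]
    - [0,0,0,0.001,0,0,0]
    - [0,0,0,0.001,0,0,0]
    - [0,0,0,0.001,0,0,0]
    - [0,0,0,0.0005,0,0,0]
    - [0,0,0,0,0,0,0]
    - [0,0,0,0,0,0,0]

```text
time_s: 20.45
ee_pos: [0.5377, -0.1191, 0.0692]
eef_rot: [3.141, -0.0, 0.171]
force: [0.1, -1.7, 6.3]
grip_width: 0.0003
grip_force: 3.5
```

Request:
servo_tool:
  plan:
    - [0,0,0,0.0005,0,0,0]
    - [0,0,0,0.0005,0,0,0]
    - [0,0,0,0,0,0,0]
    - [0,0,0,0,0,0,0]
    - [0,0,0,0,0,0,0]
    - [0,0,0,0,0,0,0]
    - [0,0,0,0,0,0,0]
    - [0,0,0,0,0,0,0]

```text
time_s: 21.45
ee_pos: [0.5378, -0.1191, 0.0691]
eef_rot: [3.141, -0.001, 0.171]
force: [-4.3, 0.1, 17.2]
grip_width: 0.0003
grip_force: 8.5
```

Request:
servo_tool:
  plan:
    - [0,0,0,-0.01,0,0,0]
    - [0,0,0,-0.04,0,0,0]
    - [0,0,0,-0.05,0,0,0]
    - [0,-0.04,0.03,-0.04,0,0,0]
    - [0,-0.03,0.03,0,0,0,0]
    - [0,0,0,0,0,0,0]
    - [0,0,0,0,0,0,0]
    - [0,0,0,0,0,0,0]

```text
time_s: 22.45
ee_pos: [0.48, -0.1883, 0.2066]
eef_rot: [-3.141, 0.001, 0.172]
force: [-0.1, -0.0, -0.2]
grip_width: 0.0005
grip_force: 0.0
```

Run:
```python
from h import *
c=look('wrist','w7.png'); o=ctrl.get_obs();print(o['ee_pos'],o['eef_rot'],o['force'],o['grip_width'])
```

```text
[ 0.47996649 -0.18837441  0.20660366] [-3.14101824e+00  6.05262592e-04  1.72025442e-01] [ 1.26197631 -0.36087996 -0.61627277] 0.0006472052570780103
```

View pics/w7.png

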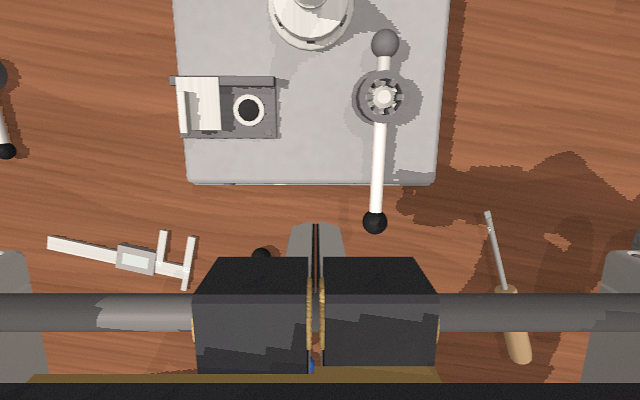

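The button is in at (248,109) and the lever, with its hub at (381,97), has swung so that its ball is at (375,222), near the fixture's front. A numeric check follows, then hand-in.

Run:
```python
from h import *
c=ld('wrist'); b=P(c,375,222,.08); w=P(c,385,44,.08); v=b-w
a=np.degrees(np.arctan2(v[1],v[0]))%360
print('ball angle',a,'(169.2 before; stop 189.2)',np.linalg.norm(v),'rim z',[P(c,*q)[2].round(4) for q in((366,85),(363,97),(397,88))],'end',P(c,384,98)[2],'button',P(c,248,109)[2])
if 184<a<194: print(ctrl.hand_in())
```

```text
ball angle 189.14746811823187 (169.2 before; stop 189.2) 0.15178571042699945 rim z [np.float64(0.0913), np.float64(0.0905), np.float64(0.0801)] end 0.08957045186880869 button 0.06752489530398087
the job is handed in; nothing more can be done
None
```

The six-slot lever is fully home on the closer shaft with its ball to the front. After that the catch was slid aside and the button pressed in, and the lever eased round 0.35 rad to its stop; the gripper is clear of everything, the mouthpiece was not touched, and the job is handed in at about 22.5 s. I viewed 11 pictures, one over the limit of 10.

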